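# Hang the kit case on the lifting stand's hook

## Task

Push the black kit case along the counter, without gripping or touching its handle, until the lifting stand's hook reaches in under the middle of the handle. Then crank the stand's handwheel clockwise until the hook alone has lifted the case and it hangs level and still, its underside about 30 mm above the counter. Do not lift, tip or touch the case by hand once it is off the counter, and leave everything else on the counter where it is.

Things in the scene. Friction and masses are not known exactly. Their poses are not given: they have to be found in the camera images.
- case: Black hard-shell kit case, about 0.4 kg, standing loose on the counter: 110 mm thick (its x), 170 mm long (its y), 95 mm high without the handle. Origin at the centre of its underside, z up. Its +x side is turned roughly towards the stand.
- handle: Rigid bow handle on top of the case, 12 mm round black bar: uprights at y = -46 and +46 mm, and between them a level bar along y, its centre line 158 mm above the case's underside (top 164 mm). The opening under the bar is 80 mm wide and runs from 95 to 152 mm above the underside. Origin in the middle of the handle's foot, 93 mm above the underside; axes as the case.
- handle_mid (a point): Underside of the middle of the handle bar, 152 mm above the case's underside; axes as the case.
- hook_seat (a point): Top of the middle of the hook's seat, where the handle bar hangs; 111 to 131 mm above the counter at the start, so the hook fits through the handle's opening while the case stands. Axes: x from the hook's free tip towards the post (the way the handle travels), z up. Steel bar 10 mm thick, seat level from x = -12 to +20 mm; tip turned up, ends at x = -29 mm, 14 mm above the seat.
- hook: Hook with its carriage, moving only up and down, 18 mm per rad of the handwheel. Origin 5 mm below the hook seat, same axes. Behind the seat the bar steps up 12 mm at x = 35 mm and runs to the carriage block (front face at x = 75 mm, 56 mm wide).
- stand: Fixed lifting stand. Origin on the counter straight below the hook seat, same axes. Grey base plate 12 mm high from x = 80 to 340 mm, y = -60 to +80 mm; post 30 mm square at x = 100 mm, 215 mm high; gear housing 90 mm square, 112 mm high, at x = 250, y = 30 mm, with the handwheel on top.
- handwheel (a joint): Angle of the handwheel in rad: grows clockwise seen from above, 0 to 5.2, starts at 0 to 1.1; growing raises the hook by 18 mm per rad. Stays where it is left, also under load.
- wheel_grip (a point): On the handwheel's vertical axis, 156 mm above the counter: the height to grip. Level steel rim 122 mm across, 12 mm thick, centred 130 mm above the counter; across the hub stands a black grip bar along this point's x: 76 mm long, 18 mm wide, top 174 mm above the counter. The point turns with the wheel.
- jar: Bystander: capped glass jar, 68 mm across, 100 mm high, standing beyond the hook's lane. Origin at the centre of its underside.
- tin: Bystander: tin, 64 mm across, 75 mm high, standing on the robot's side of the hook's lane. Origin at the centre of its underside.
- pump: Bystander: blue mini pump, 200 mm long (its x), 26 mm thick, lying. Origin under its middle.
- tire_lever: Bystander: white tire lever, 125 mm long (its x), 18 mm wide, 7 mm thick, lying. Origin under its middle.
- valve_tool: Bystander: steel valve tool, 110 mm long (its x), 30 mm wide, 12 mm thick, lying. Origin under its middle.
- wrench: Bystander: wrench, 170 mm long (its x), lying. Origin under its middle.
- bottle: Bystander: bottle, 72 mm across, 190 mm high, standing. Origin at the centre of its underside.
Mind the look-alikes: they are no part of the job. Leave any green look-alike of the case alone.

How it is judged:
On the way:
1. the case stands on the counter with the hook reaching in under the middle of its handle (within 30 mm of the middle) (x of handle_mid in the frame of hook_seat between -0.02 and 0.03 m and y of handle_mid in the frame of hook_seat between -0.03 and 0.03 m and height (world z) of case below 0.008 m and angle between case's own z axis and vertical below 0.06 rad), for 0.2 s.
At the end, for the whole second after the job is handed in: The case hangs on the hook by its handle (hook within 30 mm of the handle's middle, handle bar on the seat), its underside 20 to 40 mm above the counter, within 0.2 rad of level, at rest (under 0.04 m/s and 0.4 rad/s) and untouched (x of handle_mid in the frame of hook_seat between -0.02 and 0.03 m and y of handle_mid in the frame of hook_seat between -0.03 and 0.03 m and height (world z) of case between 0.02 and 0.04 m and angle between case's own z axis and vertical below 0.2 rad and linear speed of case below 0.04 m/s and angular speed of case below 0.4 rad/s).
It fails at once if the robot touches the case's handle (more than 1 N) (contact force between any of the fingers, the arm and handle above 1 N).
It fails at once if the robot touches the case while it is off the counter (height (world z) of case above 0.015 m and contact force between any of the fingers, the arm and case above 0.5 N).
It fails at once if the case is lifted without the hook under its handle (height (world z) of case above 0.02 m and not (x of handle_mid in the frame of hook_seat between -0.02 and 0.03 m and y of handle_mid in the frame of hook_seat between -0.03 and 0.03 m)).
It fails at once if the case is tipped by more than 0.4 rad (angle between case's own z axis and vertical above 0.4 rad).
It fails at once if a bystander is moved by more than 25 mm (distance of any of jar, tin, pump, tire_lever, valve_tool, wrench, bottle from where it was at the start of the episode above 0.025 m).
It also fails if it takes over 70 s, if anything falls off the work surface, if the arm or the gripper's body presses on something with over 40 N, if the wrist force passes 120 N, or if a joint passes its speed limit or range.

## Robot

A 7-joint arm with a two-finger parallel gripper is mounted at the origin on the work surface. World frame = base frame: x ahead of the robot, y to its left, z up, the work surface at z = 0. Lengths are in m, angles in rad, forces in N, time in s.
With the tool pointing down it reaches from about 0.4 to 0.85 m from the base axis. Payload 10.4 kg.
Tool frame: the origin (TCP) lies at the very end of the fingers, on their centre line; the grasp point (between the pads) lies 19 mm behind it; z points along the fingers, y is the line along which they close (so a half turn about z gives the same grasp; the last joint's range is limited). The gripper opens to 87 mm and grips with 3 to 60 N. Pads are 19 mm wide; open, the fingers measure 117 mm over their backs; the gripper's body (75 mm by 190 mm) begins 51 mm behind the grasp point.
Start: joints at [-0.023, 0.332, -0.065, 1.46, 0.022, 1.35, -0.088], TCP at [0.625, 0, 0.223] pointing down, gripper open.
Joint ranges: [-2.6, 2.6], [-0.5, 2.12], [-1.47, 1.34], [0.16, 2.42], [-1.27, 4.41], [0.06, 2.06], [-2.6, 2.6]. Speed limits (rad/s): [2.22, 2.22, 2.79, 2.79, 3.14, 3.14, 3.14].

## Interface

Orientations are given as a unit quaternion [x, y, z, w].
In Python, from bench import status, camera, order gives the robot as it stands.
- The arm moves only by the tool jog_arm, never from a script. Its argument "plan" is a list of rows, each a list of 7 numbers: the turn, a rotation vector about the tool's x, y, z in rad, then the shift along the tool's x, y, z in mm, then the opening, from -1 (shut) to 1 (fully open). A call has 1 to 12 rows; each row is the pose to reach, as a shift and turn from the pose commanded when the call began, along the tool's axes at that moment; what a row does not reach only later rows make up. A row lasts 1/10 s, in which the tool goes at most 50 mm and 8.59 degrees, less where a joint would pass 70% of its speed; a pose out of reach is approached as far as the arm can. A call with a gripper value outside its range is refused whole. The fingers move at their own pace and stop on an object; "squeeze" is the grip in N (left out, the last holds). Time passes only in rows, so rows that repeat a pose let the fingers close. It gives the time, the measured TCP pose, the force, the opening and the grip force at its end, in the units of the state.
- status.read_state(): the state, without advancing time (a new reading comes with each control period).
- camera(name): name is "scene" or "side" or "wrist"; returns a dict with "image" (420x560x3 uint8, red, green, blue), "z_map" (420x560 float32, m along the optical axis (not along the pixel's ray), 0 where there is no reading), "fx", "fy", "cx", "cy" (pixels), "world_from_camera" (4x4, takes a point from camera to world coordinates); the wrist camera has in their place "mount" (4x4, takes a point from camera to tool coordinates, whose origin is the TCP and whose axes are the flange's). Camera axes: x right, y down, z forward; pixel columns grow to the right and rows downward; lengths in m; the calibration is good to about 2 mm. A picture is of the moment at which its call begins: read the wrist's pose just before it.
- order.close_job(): hands the job in; it is judged then, once.
The state is a dict: "time": time; "joint_positions": joint angles; "joint_vel": joint speeds; "joint_torque": joint torques, N m; "ee_pos": TCP position; "eef_rot": TCP orientation; "ft_force": force on the tool from outside, world axes, zero at the start; "torque": the same for the moment, N m; "width": finger opening in m; "grip_force": force on a finger pad.
Only numpy, scipy, OpenCV 4.12 (cv2) and the standard library are available. Lean on these libraries where they do the work, as an engineer would, in place of code of your own. Each camera call takes 0.05 s, during which the arm holds its last target. There are 200 camera calls.

## Working session

There is one attempt and no reset: what is moved stays moved. The work goes in short steps, Python scripts to look and compute and a tool call to move; the robot and the scene stay as the last step left them, time stands still between calls to the robot, and variables do not carry over. Pictures are saved under pics/ and viewed, at most 10 in all, crops included, and the job is handed in when it is done.

Besides the shell and the picture viewer there is one more tool, called after "Request:" in YAML: its name, and indented under it one key for each argument. jog_arm: Moves the arm, as the interface text tells. Its arguments: {"type":"object","properties":{"plan":{"type":"array"},"squeeze":{"type":"number"}},"required":["plan"]}

```bash
mkdir -p pics; cat > h.py <<'E'
import numpy as np, cv2
from bench import status, camera, order
from scipy.spatial.transform import Rotation as R
def snap(n,f):
    s=status.read_state(); c=camera(n); np.savez('pics/'+f+'.npz',**{k:v for k,v in c.items()})
    cv2.imwrite('pics/'+f+'.png',c['image'][:,:,::-1]); return s,c
def pts(c):
    z=c['z_map']; v,u=np.indices(z.shape)
    P=np.stack([(u-c['cx'])/c['fx']*z,(v-c['cy'])/c['fy']*z,z,np.ones_like(z)],-1)
    return (P@np.array(c['world_from_camera']).T)[...,:3]
E
python3 - <<'E'
from h import *
s,c=snap('scene','a'); s2,d=snap('side','b')
cv2.imwrite('pics/ab.png',np.hstack([cv2.resize(x['image'][:,:,::-1],(400,300)) for x in (c,d)]))
print(s); 
for x in(c,d): print(np.round(x['world_from_camera'],3),x['fx'])
E
```

```text
{'time': 0.0, 'joint_positions': array([-0.02256471,  0.33284987, -0.06472008,  1.46091126,  0.02165058,
        1.34987252, -0.08850564]), 'joint_vel': array([-4.30765663e-04, -1.42858775e-03, -9.71735395e-04, -4.95543256e-04,
        2.50233216e-04,  8.27066922e-05, -1.58313462e-03]), 'joint_torque': array([-1.20520472e-04, -6.23245955e+01,  2.44190963e-02, -3.89891267e+01,
       -6.13984605e-02,  3.97891912e-02,  1.87085252e-04]), 'ee_pos': array([ 6.24636892e-01, -3.16008205e-05,  2.21782085e-01]), 'eef_rot': array([ 7.07103255e-01,  7.07109988e-01, -5.10316156e-04, -4.37176243e-04]), 'ft_force': array([-0.71527629, -0.65643476,  0.34576117]), 'torque': array([ 0.00666542, -0.02381647, -0.02960567]), 'grip_force': 0.0, 'width': 0.08699538541066631}
[[ 0.508  0.522 -0.686  1.2  ]
 [ 0.861 -0.325  0.39  -0.402]
 [-0.019 -0.789 -0.614  0.739]
 [ 0.     0.     0.     1.   ]] 387.7379982534362
[[-0.829 -0.372  0.418 -0.064]
 [-0.559  0.543 -0.626  0.85 ]
 [ 0.006 -0.752 -0.659  1.001]
 [ 0.     0.     0.     1.   ]] 482.22362033577934
```

View pics/a.png

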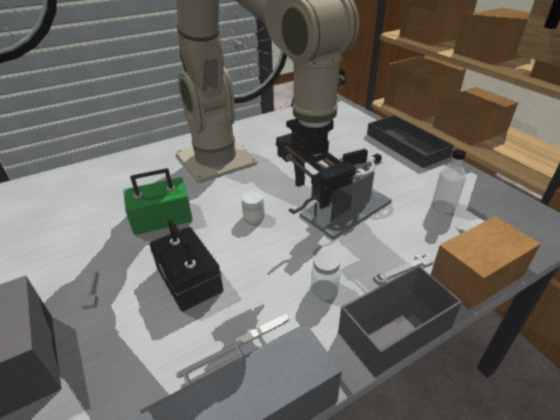

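View pics/b.png

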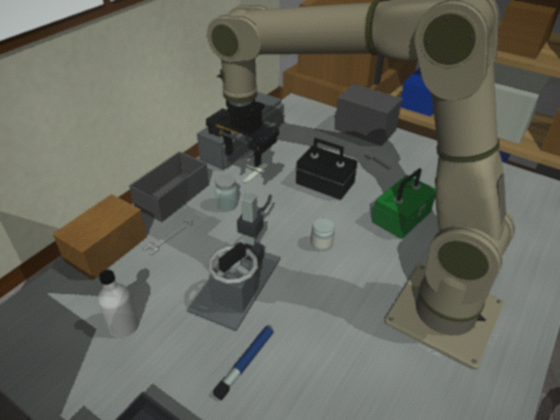

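The black case is at scene (187,265) and side (327,172). The green look-alike is at scene (157,203) and side (403,207), so I'll leave that alone. In the side view the hook is at about (265,210), the wheel at (233,262), the tin at (322,235) and the jar at (227,190).

```bash
python3 - <<'E'
from h import *
def ld(f): return dict(np.load('pics/'+f+'.npz'))
cs={'scene':ld('a'),'side':ld('b')}
box={'scene':dict(case=(148,215,225,308),tin=(240,188,268,226),jar=(308,245,345,302),stand=(290,150,395,232)),
'side':dict(case=(290,135,362,198),tin=(306,216,338,254),jar=(213,170,241,212),wheel=(200,240,268,310),hook=(236,190,276,240))}
for n,c in cs.items():
  P=pts(c);hsv=cv2.cvtColor(c['image'],cv2.COLOR_RGB2HSV)
  for k,(a,b,e,f) in box[n].items():
    Q=P[b:f,a:e].reshape(-1,3); I=hsv[b:f,a:e].reshape(-1,3); ok=c['z_map'][b:f,a:e].ravel()>0
    Q=Q[ok];I=I[ok]
    def rect(m,l):
        if m.sum()<6: print(n,k,l,m.sum());return
        r=cv2.minAreaRect(Q[m][:,:2].astype(np.float32)); print(n,k,l,m.sum(),'rect',np.round(r[0],3),np.round(r[1],3),round(r[2],1),'med z',np.round(np.median(Q[m][:,2]),3))
    z=Q[:,2]
    if k=='case':
        rect((abs(z-.095)<.006),'top'); rect((z>.15)&(z<.175),'bar'); rect((z>.02)&(z<.1),'body')
    if k=='tin': rect((z>.068)&(z<.085),'top'); rect((z>.015)&(z<.09),'all')
    if k=='jar': rect((z>.09)&(z<.11),'top'); rect((z>.015)&(z<.11),'all')
    if k=='wheel': rect((z>.12)&(z<.145),'rim'); rect((z>.165)&(z<.182),'bar')
    if k=='hook': rect((z>.2)&(z<.222),'posttop');rect((z>.09)&(z<.16),'hook')
def big(f,b,s,o):
    a=cv2.imread(f'pics/{f}.png')[b[1]:b[3],b[0]:b[2]]; return cv2.resize(a,o,interpolation=cv2.INTER_CUBIC)
cv2.imwrite('pics/c.png',np.hstack([big('b',(195,130,375,310),0,(400,400)),big('a',(140,150,320,330),0,(400,400))]))
E
```

```text
scene case top 2158 rect [ 0.513 -0.284] [0.171 0.11 ] 3.5 med z 0.096
scene case bar 185 rect [ 0.514 -0.284] [0.104 0.012] 3.3 med z 0.163
scene case body 3646 rect [ 0.444 -0.278] [0.133 0.326] 84.9 med z 0.094
scene tin top 232 rect [ 0.38  -0.035] [0.058 0.057] 56.3 med z 0.076
scene tin all 566 rect [ 0.383 -0.036] [0.063 0.062] 7.6 med z 0.062
scene jar top 467 rect [ 0.714 -0.015] [0.058 0.058] 18.5 med z 0.1
scene jar all 1141 rect [ 0.716 -0.017] [0.063 0.065] 89.9 med z 0.077
side case top 1009 rect [ 0.51  -0.283] [0.171 0.116] 2.2 med z 0.096
side case bar 130 rect [ 0.51  -0.284] [0.106 0.018] 3.1 med z 0.162
side case body 1985 rect [ 0.509 -0.283] [0.172 0.117] 2.6 med z 0.088
side tin top 270 rect [ 0.377 -0.037] [0.057 0.065] 19.2 med z 0.076
side tin all 597 rect [ 0.377 -0.034] [0.064 0.064] 86.8 med z 0.066
side jar top 244 rect [ 0.71  -0.015] [0.059 0.063] 60.4 med z 0.101
side jar all 670 rect [ 0.708 -0.012] [0.065 0.068] 15.4 med z 0.074
side wheel rim 814 rect [0.462 0.259] [0.116 0.118] 38.2 med z 0.136
side wheel bar 244 rect [0.463 0.259] [0.077 0.021] 82.5 med z 0.174
side hook posttop 158 rect [0.517 0.117] [0.033 0.034] 10.2 med z 0.214
side hook hook 573 rect [0.521 0.065] [0.058 0.158] 5.0 med z 0.133
```

View pics/c.png

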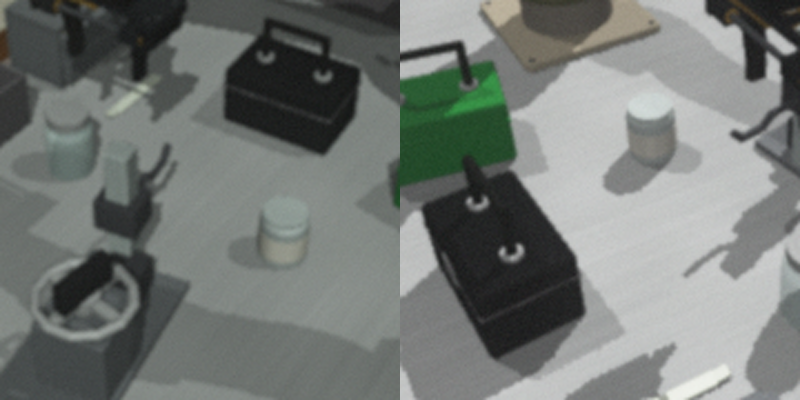

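The enlarged crop confirms the black case, with its handle bar along world x and its front facing the stand. The hook tip points towards the case, between the tin and the jar. Next: stand frame, seat height, obstacles behind the case, and the push waypoints.

```bash
cat >> h.py <<'E'
def tool(hd,tilt):  # hd: world heading of tool x (deg), tilt deg fingers leaning forward
    a=np.radians(hd); x=np.array([np.cos(a),np.sin(a),0]); z=np.array([0,0,-1.]); y=np.cross(z,x)
    return R.from_matrix(np.stack([x,y,z],1))*R.from_rotvec([0,np.radians(tilt),0])
def rel(s,pos,rot):
    r0=R.from_quat(s['eef_rot']); print(np.round((r0.inv()*rot).as_rotvec(),3), np.round(r0.inv().apply(np.array(pos)-s['ee_pos'])*1e3,1))
E
python3 - <<'E'
from h import *
d=dict(np.load('pics/b.npz')); P=pts(d).reshape(-1,3); A=pts(dict(np.load('pics/a.npz'))).reshape(-1,3)
w=np.array([.4625,.259]);p=np.array([.517,.117]); v=w-p; a=np.arctan2(v[1],v[0])-np.arctan2(30,150)
ex=np.array([np.cos(a),np.sin(a)]);ey=np.array([-ex[1],ex[0]]); seat=p-.1*ex
print('stand hd',np.degrees(a),'seat',seat)
for Q in (P,A):
  q=np.stack([(Q[:,:2]-seat)@ex,(Q[:,:2]-seat)@ey,Q[:,2]],1)
  for x in range(-40,70,8):
    m=(q[:,0]>x/1e3)&(q[:,0]<(x+8)/1e3)&(abs(q[:,1])<.025)&(q[:,2]>.08)&(q[:,2]<.2)
    if m.sum()>2: print(x,m.sum(),np.round(np.percentile(q[m,2],[50,95]),3),np.round(np.median(q[m,1]),3))
Q=np.vstack([A,P]); m=(Q[:,1]<-.36)&(Q[:,1]>-.7)&(Q[:,0]>.25)&(Q[:,0]<.85)&(Q[:,2]>.03)&(Q[:,2]<.5)
H,xe,ye=np.histogram2d(Q[m,0],Q[m,1],bins=[np.arange(.25,.86,.1),np.arange(-.7,-.35,.05)]);print(H.astype(int))
s=status.read_state()
rel(s,[.518,-.40,.2217],tool(93.3,25)); rel(s,[.518,-.40,.045],tool(93.3,25))
E
```

```text
stand hd 99.68701038765013 seat [0.53382659 0.01842584]
-32 3 [0.128 0.128] -0.003
-24 14 [0.126 0.131] 0.001
-16 10 [0.118 0.124] 0.002
-8 8 [0.116 0.118] 0.002
0 7 [0.118 0.119] 0.003
8 7 [0.116 0.118] 0.002
16 6 [0.118 0.122] 0.004
24 6 [0.125 0.128] 0.002
32 7 [0.127 0.13 ] 0.004
40 8 [0.129 0.132] 0.003
48 5 [0.13  0.134] 0.001
-32 9 [0.127 0.131] -0.006
-24 12 [0.122 0.129] -0.006
-16 9 [0.115 0.121] -0.007
-8 10 [0.114 0.117] -0.005
0 9 [0.114 0.118] -0.003
8 11 [0.115 0.118] -0.005
16 13 [0.117 0.121] -0.005
24 14 [0.122 0.125] -0.005
32 12 [0.127 0.13 ] -0.005
40 7 [0.127 0.13 ] -0.008
48 11 [0.127 0.13 ] -0.004
56 12 [0.126 0.13 ] -0.005
64 8 [0.127 0.129] -0.005
[[   0    0    0    0    0    0]
 [ 121  124   25    0    0    0]
 [ 180 1178 1300    0    0    0]
 [ 408 2239 1590    0    0    0]
 [ 171  562   61    0    0    0]
 [   0    0    0   26  384  477]]
[ 0.011  0.436 -0.057] [-4.000e+02 -1.067e+02  3.000e-01]
[ 0.011  0.436 -0.057] [-400.  -106.4  177. ]
```

Request:
jog_arm:
  plan:
    - [0, 0, 0, -100, -27, 0, 1]
    - [0, 0, 0, -200, -54, 0, 1]
    - [0, 0.1, 0, -300, -80, 0, 1]
    - [0.011, 0.436, -0.057, -400, -107, 0, 1]
    - [0.011, 0.436, -0.057, -400, -107, 0, 1]
    - [0.011, 0.436, -0.057, -400, -107, 0, 1]
    - [0.011, 0.436, -0.057, -400, -107, 0, 1]
    - [0.011, 0.436, -0.057, -400, -107, 0, 1]
    - [0.011, 0.436, -0.057, -400, -107, 0, 1]
    - [0.011, 0.436, -0.057, -400, -107, 0, 1]
    - [0.011, 0.436, -0.057, -400, -107, 0, 1]
    - [0.011, 0.436, -0.057, -400, -107, 0, 1]

```text
time: 1.3
ee_pos: [0.5191, -0.398, 0.2228]
eef_rot: [0.669, 0.711, 0.149, -0.157]
ft_force: [-0.5, 0.0, -0.1]
width: 0.0868
grip_force: 0.0
```

```bash
python3 - <<'E'
from h import *
s=status.read_state(); print(s['ee_pos'],s['joint_positions'],s['ft_force'])
rel(s,[.518,-.385,.045],tool(93.3,25))
E
```

```text
[ 0.51912157 -0.3980389   0.22275143] [ 0.67885576  0.65669467  0.11426802  1.06814862 -0.36314781  1.74602782
  0.83709051] [-0.51946817  0.03841882 -0.14038039]
[ 0.001 -0.001  0.003] [-63.4  -0.8 166.6]
```

Request:
jog_arm:
  plan:
    - [0, 0, 0, -15, 0, 40, 1]
    - [0, 0, 0, -30, 0, 80, 1]
    - [0, 0, 0, -46, 0, 120, 1]
    - [0, 0, 0, -63, -1, 166, 1]
    - [0, 0, 0, -63, -1, 166, 1]
    - [0, 0, 0, -63, -1, 166, 1]
    - [0, 0, 0, -63, -1, 166, 1]

```text
time: 2.0
ee_pos: [0.5183, -0.3878, 0.0489]
eef_rot: [0.67, 0.711, 0.149, -0.155]
ft_force: [0.6, 0.5, 0.2]
width: 0.0872
grip_force: 0.0
```

```bash
python3 - <<'E'
from h import *
s=status.read_state(); print(s['ee_pos'],s['ft_force'])
for p,h in (([.517,-.345,.045],93.3),([.524,-.195,.045],94),([.530,-.115,.045],95),([.538,-.041,.045],96)): rel(s,p,tool(h,25))
E
```

```text
[ 0.51826167 -0.38784636  0.0489191 ] [0.59873093 0.52816048 0.16813357]
[0.004 0.003 0.003] [37.2  1.2 21.5]
[ 0.01   0.003 -0.008] [172.8  16.9  84.3]
[ 0.017  0.003 -0.024] [244.9  27.6 117.7]
[ 0.024  0.003 -0.04 ] [311.5  39.9 148.6]
```

Request:
jog_arm:
  plan:
    - [0, 0, 0, 18, 0, 10, 1]
    - [0, 0, 0, 35, 1, 20, 1]
    - [0, 0, 0, 46, 2, 25, 1]
    - [0, 0, 0, 57, 4, 31, 1]
    - [0, 0, 0, 70, 5, 37, 1]
    - [0, 0, -0.002, 83, 7, 43, 1]
    - [0.005, 0, -0.004, 97, 9, 49, 1]
    - [0.005, 0, -0.004, 111, 11, 56, 1]
    - [0.005, 0, -0.004, 126, 12, 63, 1]
    - [0.005, 0, -0.006, 140, 13, 69, 1]
    - [0.01, 0, -0.008, 154, 15, 76, 1]
    - [0.01, 0, -0.008, 165, 16, 81, 1]

```text
time: 3.2
ee_pos: [0.5221, -0.2006, 0.0417]
eef_rot: [0.666, 0.714, 0.146, -0.16]
ft_force: [-0.3, -2.2, 0.6]
width: 0.087
grip_force: 1.1
```

```bash
cat >> h.py <<'E'
SEAT=np.array([.5338,.0184]);EX=np.array([np.cos(np.radians(99.7)),np.sin(np.radians(99.7))]);EY=np.array([-EX[1],EX[0]])
def case(tag):
    for n in('scene','side'):
        s,c=snap(n,tag+n); P=pts(c).reshape(-1,3); h=cv2.cvtColor(c['image'],cv2.COLOR_RGB2HSV).reshape(-1,3)
        q=np.stack([(P[:,:2]-SEAT)@EX,(P[:,:2]-SEAT)@EY,P[:,2]],1)
        if n=='scene': q0=None
        np.save('pics/q_'+n,q); print(n); yield n,q,h,P
E
python3 - <<'E'
from h import *
s=status.read_state(); print(s['ee_pos'],s['ft_force'])
for n,q,h,P in case('m'):
    for lo,hi in((.088,.1),(.155,.17)):
        m=(abs(P[:,0]-.52)<.13)&(P[:,1]>-.25)&(P[:,1]<-.03)&(P[:,2]>lo)&(P[:,2]<hi)&(h[:,2]<70)&(P[:,1]>s['ee_pos'][1]+.012)
        r=cv2.minAreaRect(P[m][:,:2].astype(np.float32));print(m.sum(),np.round(r[0],3),np.round(r[1],3),round(r[2],1))
for p,hh in (([.517,-.195,.045],95),([.530,-.115,.045],95),([.538,-.041,.045],96)): rel(s,p,tool(hh,25))
E
```

```text
[ 0.52207387 -0.2005909   0.04168321] [-0.28476172 -2.16581939  0.58928424]
scene
1565 [ 0.521 -0.137] [0.167 0.106] 4.2
139 [ 0.522 -0.135] [0.097 0.011] 4.4
side
1127 [ 0.513 -0.133] [0.17  0.115] 2.7
126 [ 0.515 -0.133] [0.097 0.016] 4.3
[ 0.003 -0.001 -0.017] [ 6.8 -4.7 -0.5]
[ 0.003 -0.001 -0.017] [78.3 13.9 32.8]
[ 0.011 -0.001 -0.033] [144.7  27.1  63.8]
```

View pics/mscene.png

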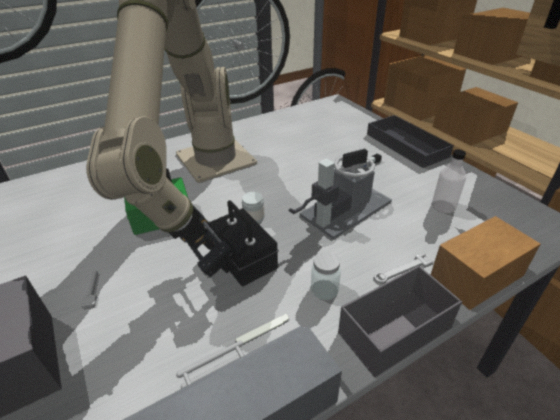

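Scene view: the case moved rigidly with the open fingers, handle at about (240,225), on course between the tin (252,205) and the jar (325,272). I'll keep pushing.

Request:
jog_arm:
  plan:
    - [0, 0, 0, 13, 2, 6, 1]
    - [0, 0, -0.004, 26, 4, 12, 1]
    - [0, 0, -0.006, 39, 7, 18, 1]
    - [0.003, 0, -0.01, 52, 9, 24, 1]
    - [0.003, 0, -0.012, 65, 11, 30, 1]
    - [0.003, 0, -0.015, 78, 14, 35, 1]
    - [0.003, 0, -0.017, 89, 16, 40, 1]
    - [0.003, 0, -0.017, 96, 17, 43, 1]
    - [0.003, 0, -0.017, 100, 18, 45, 1]

```text
time: 4.2
ee_pos: [0.5324, -0.0912, 0.0433]
eef_rot: [0.66, 0.72, 0.146, -0.159]
ft_force: [0.1, -1.6, -0.0]
width: 0.0864
grip_force: 1.1
```

```bash
python3 - <<'E'
from h import *
s=status.read_state(); print(s['ee_pos'],s['ft_force'])
for n,q,h,P in case('n'):
    for lo,hi in((.155,.17),):
        m=(abs(q[:,1])<.1)&(q[:,0]>-.15)&(q[:,0]<.03)&(P[:,2]>lo)&(P[:,2]<hi)&(h[:,2]<70)&(P[:,1]>s['ee_pos'][1]+.03)
        r=cv2.minAreaRect(q[m][:,:2].astype(np.float32));print(m.sum(),np.round(r[0],3),np.round(r[1],3),round(r[2],1))
rel(s,[.537,-.042,.045],tool(95,25))
E
```

```text
[ 0.53241117 -0.0912271   0.04329043] [ 0.12597378 -1.60616719 -0.02749397]
scene
120 [-0.046  0.011] [0.1   0.011] 88.7
side
132 [-0.041  0.019] [0.1   0.012] 85.6
[ 0.001  0.    -0.001] [44.8  8.8 19. ]
```

Request:
jog_arm:
  plan:
    - [0, 0, 0, 9, 2, 4, 1]
    - [0, 0, 0, 18, 4, 8, 1]
    - [0, 0, 0, 27, 6, 12, 1]
    - [0, 0, 0, 34, 7, 15, 1]
    - [0, 0, 0, 40, 8, 17, 1]
    - [0, 0, 0, 44, 9, 19, 1]
    - [0, 0, 0, 44, 9, 19, 1]
    - [0, 0, 0, 44, 9, 19, 1]

```text
time: 5.1
ee_pos: [0.5373, -0.0434, 0.0446]
eef_rot: [0.66, 0.719, 0.147, -0.159]
ft_force: [0.9, -0.5, -0.1]
width: 0.0869
grip_force: 0.0
```

```bash
python3 - <<'E'
from h import *
s=status.read_state(); print(s['ee_pos'],s['ft_force'])
for n,q,h,P in case('o'):
    for lo,hi in((.155,.17),):
        m=(abs(q[:,1])<.1)&(q[:,0]>-.1)&(q[:,0]<.05)&(P[:,2]>lo)&(P[:,2]<hi)&(h[:,2]<70)&(P[:,1]>s['ee_pos'][1]+.03)
        r=cv2.minAreaRect(q[m][:,:2].astype(np.float32));print(m.sum(),np.round(r[0],3),np.round(r[1],3),round(r[2],1))
rel(s,[.54,-.12,.07],tool(95,25));rel(s,[.54,-.12,.33],tool(95,25))
f=lambda n,b:cv2.resize(cv2.imread(f'pics/{n}.png')[b[1]:b[3],b[0]:b[2]],(400,400),interpolation=cv2.INTER_CUBIC)
cv2.imwrite('pics/o.png',np.hstack([f('oscene',(220,120,400,300)),f('oside',(180,120,360,300))]))
E
```

```text
[ 0.53728724 -0.04340721  0.04463239] [ 0.90152717 -0.52215815 -0.07902   ]
scene
125 [0.002 0.001] [0.1  0.01] 87.9
side
135 [0.006 0.006] [0.101 0.014] 85.1
[ 0.001 -0.    -0.001] [-58.6  -3.8 -55.3]
[ 0.001 -0.    -0.001] [  51.3   -3.7 -291. ]
```

View pics/o.png

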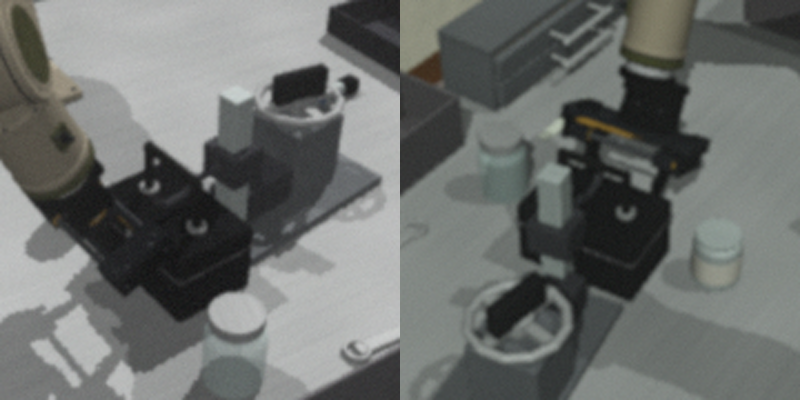

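The handle is on the hook, about 4 mm along and 3 mm across from the seat, and the case is still standing. I'll back off the fingers, rise, and measure the grip bar.

Request:
jog_arm:
  plan:
    - [0, 0, 0, -20, -1, -18, 1]
    - [0, 0, 0, -58, -4, -55, 1]
    - [0, 0, 0, -58, -4, -55, 1]
    - [0, 0, 0, -40, -4, -100, 1]
    - [0, 0, 0, -20, -4, -145, 1]
    - [0, 0, 0, 0, -4, -190, 1]
    - [0, 0, 0, 20, -4, -235, 1]
    - [0, 0, 0, 51, -4, -290, 1]
    - [0, -0.15, 0, 51, -4, -290, 1]
    - [0, -0.3, 0, 51, -4, -290, 1]
    - [0, -0.436, 0, 51, -4, -290, 1]
    - [0, -0.436, 0, 51, -4, -290, 1]

```text
time: 6.4
ee_pos: [0.5404, -0.1153, 0.3304]
eef_rot: [0.673, 0.739, 0.0, 0.002]
ft_force: [0.4, 0.5, -0.2]
width: 0.0869
grip_force: 0.0
```

```bash
python3 - <<'E'
from h import *
s=status.read_state(); print(s['ee_pos'],s['joint_positions'])
for n,q,h,P in case('p'):
    for nm,m in (('bar',(abs(P[:,0]-.4625)<.06)&(abs(P[:,1]-.259)<.06)&(P[:,2]>.168)&(P[:,2]<.18)),('rim',(abs(P[:,0]-.4625)<.063)&(abs(P[:,1]-.259)<.063)&(P[:,2]>.127)&(P[:,2]<.142)),
      ('hand',(abs(q[:,1])<.1)&(abs(q[:,0])<.05)&(P[:,2]>.155)&(P[:,2]<.17)&(h[:,2]<70))):
        A=q if nm=='hand' else P
        r=cv2.minAreaRect(A[m][:,:2].astype(np.float32));print(nm,m.sum(),np.round(r[0],3),np.round(r[1],3),round(r[2],1))
    if n=='scene': pass
rel(s,[.4625,.259,.33],tool(172,0))
E
```

```text
[ 0.54038468 -0.11534317  0.33039292] [ 0.17407469  0.13532441 -0.05404739  1.47702231  0.00964746  1.52526753
  0.21353464]
scene
bar 121 [0.466 0.26 ] [0.075 0.021] 83.8
rim 426 [0.472 0.254] [0.116 0.104] 50.2
hand 125 [ 0.001 -0.002] [0.098 0.01 ] 87.6
side
bar 215 [0.463 0.259] [0.076 0.022] 83.8
rim 779 [0.462 0.259] [0.116 0.118] 38.4
hand 120 [0.007 0.005] [0.102 0.011] 85.4
[ 1.000e-03  5.000e-03 -1.338e+00] [380.  -42.6  -1. ]
```

Request:
jog_arm:
  plan:
    - [0, 0, -0.14, 40, -5, 0, 1]
    - [0, 0, -0.28, 80, -10, 0, 1]
    - [0, 0, -0.42, 120, -14, 0, 1]
    - [0, 0, -0.56, 160, -18, 0, 1]
    - [0, 0, -0.7, 200, -22, 0, 1]
    - [0, 0, -0.84, 240, -27, 0, 1]
    - [0, 0, -0.98, 290, -33, 0, 1]
    - [0, 0, -1.12, 340, -38, 0, 1]
    - [0, 0, -1.26, 380, -42, 0, 1]
    - [0, 0, -1.338, 380, -42, 0, 1]
    - [0, 0, -1.338, 380, -42, 0, 1]

```text
time: 7.6
ee_pos: [0.4658, 0.2546, 0.3282]
eef_rot: [0.073, 0.997, 0.0, -0.001]
ft_force: [-0.4, -1.1, -0.6]
width: 0.0872
grip_force: 0.0
```

```bash
python3 - <<'E'
from h import *
s=status.read_state(); print(s['ee_pos'],s['joint_positions'])
rel(s,[.464,.2595,.24],tool(263.8,0))
E
```

```text
[0.46575191 0.25456658 0.32820567] [-0.18890277  0.11573121 -0.43385849  1.51183916  0.04678185  1.5260591
  0.80143572]
[ 2.00e-03 -1.00e-03 -1.61e+00] [ 2.3  4.6 88.2]
```

Request:
jog_arm:
  plan:
    - [0, 0, -0.14, 2, 5, 8, 1]
    - [0, 0, -0.28, 2, 5, 16, 1]
    - [0, 0, -0.42, 2, 5, 24, 1]
    - [0, 0, -0.56, 2, 5, 32, 1]
    - [0, 0, -0.7, 2, 5, 40, 1]
    - [0, 0, -0.84, 2, 5, 48, 1]
    - [0, 0, -0.98, 2, 5, 56, 1]
    - [0, 0, -1.12, 2, 5, 64, 1]
    - [0, 0, -1.26, 2, 5, 72, 1]
    - [0, 0, -1.4, 2, 5, 80, 1]
    - [0, 0, -1.54, 2, 5, 88, 1]
    - [0, 0, -1.61, 2, 5, 88, 1]

```text
time: 8.8
ee_pos: [0.4649, 0.2576, 0.2395]
eef_rot: [-0.667, 0.745, 0.001, -0.001]
ft_force: [-0.3, -1.0, 0.3]
width: 0.087
grip_force: 0.0
```

```bash
python3 - <<'E'
from h import *
s=status.read_state(); s,c=snap('wrist','w'); print(s['ee_pos'],s['joint_positions'])
z=c['z_map'];v,u=np.indices(z.shape);Q=np.stack([(u-c['cx'])/c['fx']*z,(v-c['cy'])/c['fy']*z,z,np.ones_like(z)],-1)@np.array(c['mount']).T
W=R.from_quat(s['eef_rot']).apply(Q[...,:3].reshape(-1,3))+s['ee_pos']
m=(abs(W[:,0]-.464)<.06)&(abs(W[:,1]-.259)<.06)&(W[:,2]>.168)&(W[:,2]<.18)&(z.ravel()>0)
print(m.sum())
if m.sum()>9:
  r=cv2.minAreaRect(W[m][:,:2].astype(np.float32));print(np.round(r[0],4),np.round(r[1],3),r[2])
rel(s,[.464,.2595,.14],tool(263.8,0))
E
```

```text
[0.46485692 0.25755675 0.23945825] [-0.10047286  0.15868732 -0.54233509  1.65736408  0.08263747  1.35106391
  2.37584939]
2042
[0.4645 0.2537] [0.067 0.017] 83.22293090820312
[ 0.002 -0.001 -0.002] [-1.9  0.8 99.5]
```

Request:
jog_arm:
  plan:
    - [0, 0, 0, -1, 1, 30, 1]
    - [0, 0, 0, -1, 1, 60, 1]
    - [0, 0, 0, -1, 1, 85, 1]
    - [0, 0, 0, -1, 1, 97, 1]
    - [0, 0, 0, -1, 1, 97, 1]
    - [0, 0, 0, -1, 1, 97, -1]
    - [0, 0, 0, -1, 1, 97, -1]
    - [0, 0, 0, -1, 1, 97, -1]
    - [0, 0, 0, -1, 1, 97, -1]
    - [0, 0, 0, -1, 1, 97, -1]
    - [0, 0, 0, -1, 1, 97, -1]
    - [0, 0, 0, -1, 1, 97, -1]
  squeeze: 25

```text
time: 10.05
ee_pos: [0.4632, 0.2615, 0.144]
eef_rot: [-0.668, 0.744, -0.0, 0.0]
ft_force: [0.2, -0.8, 0.6]
width: 0.0392
grip_force: 0.0
```

Request:
jog_arm:
  plan:
    - [0, 0, 0, 2, 0, 2, -1]
    - [0, 0, 0, 2, 0, 2, -1]
    - [0, 0, 0, 2, 0, 2, -1]
    - [0, 0, 0, 2, 0, 2, -1]
    - [0, 0, 0, 2, 0, 2, -1]
    - [0, 0, 0, 2, 0, 2, -1]

```text
time: 10.65
ee_pos: [0.4645, 0.2589, 0.1418]
eef_rot: [-0.667, 0.745, -0.001, 0.001]
ft_force: [7.8, 0.7, -6.0]
width: 0.0181
grip_force: 25.0
```

Request:
jog_arm:
  plan:
    - [0, 0, 0.08, 0, 0, 0, -1]
    - [0, 0, 0.16, 0, 0, 0, -1]
    - [0, 0, 0.24, 0, 0, 0, -1]
    - [0, 0, 0.32, 0, 0, 0, -1]
    - [0, 0, 0.4, 0, 0, 0, -1]
    - [0, 0, 0.48, 0, 0, 0, -1]
    - [0, 0, 0.56, 0, 0, 0, -1]
    - [0, 0, 0.64, 0, 0, 0, -1]
    - [0, 0, 0.72, 0, 0, 0, -1]
    - [0, 0, 0.8, 0, 0, 0, -1]
    - [0, 0, 0.8, 0, 0, 0, -1]

```text
time: 11.75
ee_pos: [0.4642, 0.2591, 0.1418]
eef_rot: [-0.324, 0.946, -0.0, 0.001]
ft_force: [7.1, 0.2, -5.5]
width: 0.0182
grip_force: 25.0
```

```bash
cat >> h.py <<'E'
def chk(t):
    s=status.read_state(); r=R.from_quat(s['eef_rot']).as_matrix()
    print('hd',np.degrees(np.arctan2(r[1,0],r[0,0])),np.round(s['joint_positions'],2),np.round(s['ft_force'],1),np.round(s['torque'],2))
    for n,q,h,P in case(t):
        for k,lo,hi in(('hook',-.06,.06),):
            m=(q[:,0]>-.02)&(q[:,0]<.03)&(abs(q[:,1])<.07)&(q[:,2]>.145)&(q[:,2]<.24)&(h[:,2]<70)
            r=cv2.minAreaRect(q[m][:,:2].astype(np.float32)); print('bar',m.sum(),np.round(r[0],3),np.round(r[1],3),round(r[2],1),'z',np.round(np.percentile(q[m,2],[50,75,90,98]),3))
            m=(abs(q[:,0])<.12)&(abs(q[:,1])<.12)&(q[:,2]>.085)&(q[:,2]<.14)&(h[:,2]<60)
            m&=(abs(q[:,1])>.055)
            A=np.c_[q[m,:2],np.ones(m.sum())]; print('lid',m.sum(),np.round(np.percentile(q[m,2],[50,90]),3))
E
python3 -c "
from h import *
chk('r1')"
```

```text
hd -142.23484881610736 [-0.19  0.22 -0.45  1.79  0.11  1.15  1.55] [ 7.1  0.2 -5.5] [ 0.28 -1.34 -0.14]
scene
bar 146 [ 0.002 -0.001] [0.099 0.012] 88.0 z [0.162 0.164 0.165 0.166]
lid 585 [0.095 0.097]
side
bar 174 [0.006 0.005] [0.104 0.016] 85.8 z [0.162 0.164 0.166 0.168]
lid 373 [0.096 0.098]
```

Request:
jog_arm:
  plan:
    - [0, 0, 0.1, 0, 0, 0, -1]
    - [0, 0, 0.2, 0, 0, 0, -1]
    - [0, 0, 0.3, 0, 0, 0, -1]
    - [0, 0, 0.4, 0, 0, 0, -1]
    - [0, 0, 0.5, 0, 0, 0, -1]
    - [0, 0, 0.6, 0, 0, 0, -1]
    - [0, 0, 0.7, 0, 0, 0, -1]
    - [0, 0, 0.8, 0, 0, 0, -1]
    - [0, 0, 0.9, 0, 0, 0, -1]
    - [0, 0, 0.97, 0, 0, 0, -1]
    - [0, 0, 1.0, 0, 0, 0, -1]
    - [0, 0, 1.0, 0, 0, 0, -1]

```text
time: 13.05
ee_pos: [0.4642, 0.2594, 0.1418]
eef_rot: [0.169, 0.986, 0.001, 0.001]
ft_force: [6.6, 1.5, -6.5]
width: 0.0181
grip_force: 25.0
```

```bash
python3 -c "
from h import *
chk('r2')"
```

```text
hd 160.59135700798396 [-0.29  0.21 -0.35  1.8   0.08  1.14  0.57] [ 6.6  1.5 -6.5] [ 0.45 -1.51 -0.04]
scene
bar 181 [ 0.007 -0.002] [0.094 0.043] 69.3 z [0.16  0.163 0.165 0.166]
lid 585 [0.095 0.097]
side
bar 205 [0.005 0.005] [0.095 0.044] 64.0 z [0.161 0.164 0.165 0.168]
lid 376 [0.096 0.098]
```

Request:
jog_arm:
  plan:
    - [0, 0, 0.05, 0, 0, 0, -1]
    - [0, 0, 0.1, 0, 0, 0, -1]
    - [0, 0, 0.15, 0, 0, 0, -1]
    - [0, 0, 0.2, 0, 0, 0, -1]
    - [0, 0, 0.25, 0, 0, 0, -1]
    - [0, 0, 0.3, 0, 0, 0, -1]
    - [0, 0, 0.35, 0, 0, 0, -1]
    - [0, 0, 0.4, 0, 0, 0, -1]
    - [0, 0, 0.45, 0, 0, 0, -1]
    - [0, 0, 0.5, 0, 0, 0, -1]
    - [0, 0, 0.55, 0, 0, 0, -1]
    - [0, 0, 0.6, 0, 0, 0, -1]

```text
time: 14.35
ee_pos: [0.4644, 0.2596, 0.1418]
eef_rot: [0.453, 0.892, 0.001, 0.001]
ft_force: [8.2, 2.3, -6.8]
width: 0.0178
grip_force: 25.0
```

```bash
python3 -c "
from h import *
chk('r3')"
```

```text
hd 126.17777844210293 [-0.34  0.2  -0.29  1.8   0.06  1.14 -0.02] [ 8.2  2.3 -6.8] [ 0.48 -1.72  0.24]
scene
bar 212 [ 0.006 -0.003] [0.093 0.045] 67.5 z [0.166 0.17  0.172 0.174]
lid 709 [0.102 0.107]
side
bar 221 [0.006 0.005] [0.096 0.044] 66.7 z [0.168 0.171 0.173 0.175]
lid 374 [0.099 0.102]
```

Request:
jog_arm:
  plan:
    - [0, 0, 0.05, 0, 0, 0, -1]
    - [0, 0, 0.1, 0, 0, 0, -1]
    - [0, 0, 0.15, 0, 0, 0, -1]
    - [0, 0, 0.2, 0, 0, 0, -1]
    - [0, 0, 0.25, 0, 0, 0, -1]
    - [0, 0, 0.3, 0, 0, 0, -1]
    - [0, 0, 0.35, 0, 0, 0, -1]
    - [0, 0, 0.4, 0, 0, 0, -1]
    - [0, 0, 0.45, 0, 0, 0, -1]
    - [0, 0, 0.5, 0, 0, 0, -1]
    - [0, 0, 0.55, 0, 0, 0, -1]
    - [0, 0, 0.6, 0, 0, 0, -1]

```text
time: 15.65
ee_pos: [0.4646, 0.2596, 0.1418]
eef_rot: [0.696, 0.718, 0.002, 0.001]
ft_force: [9.8, 1.9, -7.4]
width: 0.0175
grip_force: 25.0
```

```bash
python3 -c "
from h import *
chk('r4')"
```

```text
hd 91.80317968423974 [-0.39  0.2  -0.23  1.8   0.05  1.14 -0.61] [ 9.8  1.9 -7.4] [ 0.48 -1.93  0.22]
scene
bar 237 [ 0.006 -0.004] [0.093 0.045] 67.0 z [0.175 0.18  0.182 0.184]
lid 859 [0.11  0.117]
side
bar 250 [0.005 0.006] [0.098 0.043] 68.3 z [0.177 0.181 0.183 0.185]
lid 449 [0.109 0.113]
```

Request:
jog_arm:
  plan:
    - [0, 0, 0.06, 0, 0, 0, -1]
    - [0, 0, 0.12, 0, 0, 0, -1]
    - [0, 0, 0.18, 0, 0, 0, -1]
    - [0, 0, 0.24, 0, 0, 0, -1]
    - [0, 0, 0.3, 0, 0, 0, -1]
    - [0, 0, 0.37, 0, 0, 0, -1]
    - [0, 0, 0.44, 0, 0, 0, -1]
    - [0, 0, 0.51, 0, 0, 0, -1]
    - [0, 0, 0.58, 0, 0, 0, -1]
    - [0, 0, 0.65, 0, 0, 0, -1]
    - [0, 0, 0.7, 0, 0, 0, -1]
    - [0, 0, 0.7, 0, 0, 0, -1]

```text
time: 16.95
ee_pos: [0.4647, 0.2595, 0.1418]
eef_rot: [0.9, 0.436, 0.002, 0.0]
ft_force: [10.9, 2.4, -7.8]
width: 0.0184
grip_force: 25.0
```

```bash
python3 - <<'E'
from h import *
chk('r5')
f=lambda n,b:cv2.resize(cv2.imread(f'pics/{n}.png')[b[1]:b[3],b[0]:b[2]],(400,400),interpolation=cv2.INTER_CUBIC)
cv2.imwrite('pics/r5.png',np.hstack([f('r5scene',(220,120,400,300)),f('r5side',(180,120,360,300))]))
# lid plane fit
P=pts(dict(np.load('pics/r5scene.npz'))).reshape(-1,3); q=np.c_[(P[:,:2]-SEAT)@EX,(P[:,:2]-SEAT)@EY,P[:,2]]
m=(q[:,0]>-.05)&(q[:,0]<.045)&(abs(q[:,1])<.075)&(q[:,2]>.11)&(q[:,2]<.142)
for _ in range(4):
    A=np.c_[q[m,:2],np.ones(m.sum())]; k=np.linalg.lstsq(A,q[m,2],rcond=None)[0]; e=abs(np.c_[q[:,:2],np.ones(len(q))]@k-q[:,2]); m=m&(e<.006)
print(m.sum(),k)
E
```

```text
hd 51.690587471902155 [-0.45  0.2  -0.16  1.81  0.04  1.14 -1.29] [10.9  2.4 -7.8] [ 0.5  -2.1  -0.03]
scene
bar 272 [ 0.003 -0.001] [0.046 0.093] 19.8 z [0.185 0.192 0.195 0.197]
lid 1038 [0.121 0.13 ]
side
bar 280 [0.005 0.006] [0.099 0.043] 66.1 z [0.189 0.193 0.196 0.198]
lid 531 [0.121 0.126]
1161 [ 0.01041928 -0.05055166  0.12609557]
```

View pics/r5.png

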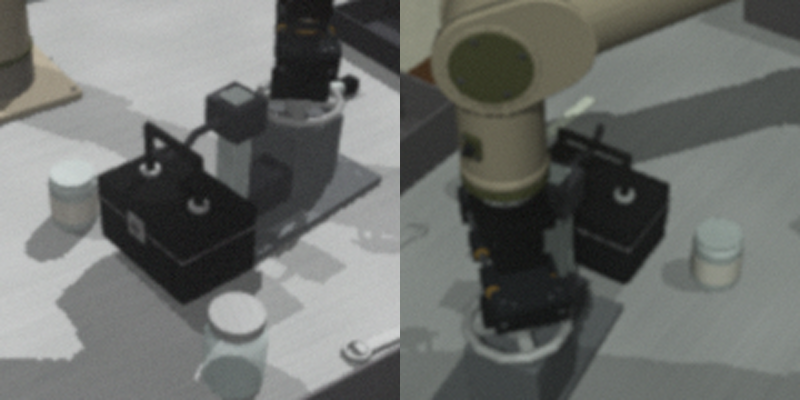

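The hook has the case clear of the counter: lid centre at 126 mm, so the underside is about 31 mm up, tilted about 0.05 rad. I'll release the wheel and rise.

Request:
jog_arm:
  plan:
    - [0, 0, 0, 0, 0, 0, 0]
    - [0, 0, 0, 0, 0, 0, 0]
    - [0, 0, 0, 0, 0, 0, 0]
    - [0, 0, 0, 0, 0, 0, 0]
    - [0, 0, 0, 0, 0, 0, 0]
    - [0, 0, 0, 0, 0, -20, 0]
    - [0, 0, 0, 0, 0, -50, 0]
    - [0, 0, 0, 0, 0, -90, 0]
    - [0, 0, 0, 0, 0, -120, 0]
    - [0, 0, 0, 0, 0, -120, 0]
    - [0, 0, 0, 0, 0, -120, 0]
    - [0, 0, 0, 0, 0, -120, 0]

```text
time: 18.25
ee_pos: [0.4625, 0.2592, 0.2607]
eef_rot: [0.899, 0.437, -0.001, 0.0]
ft_force: [-0.2, 0.2, -0.2]
width: 0.0435
grip_force: 0.0
```

```bash
cat > lid.py <<'E'
from h import *
import sys
for t in (sys.argv[1],sys.argv[1]+'2'):
  s,c=snap('scene',t); P=pts(c).reshape(-1,3); q=np.c_[(P[:,:2]-SEAT)@EX,(P[:,:2]-SEAT)@EY,P[:,2]]
  m=(q[:,0]>-.05)&(q[:,0]<.045)&(abs(q[:,1])<.075)&(q[:,2]>.11)&(q[:,2]<.142)
  for _ in range(4):
    A=np.c_[q[m,:2],np.ones(m.sum())]; k=np.linalg.lstsq(A,q[m,2],rcond=None)[0]; e=abs(np.c_[q[:,:2],np.ones(len(q))]@k-q[:,2]); m=m&(e<.006)
  b=(abs(q[:,0])<.03)&(abs(q[:,1])<.07)&(q[:,2]>.188)&(q[:,2]<.205); r=cv2.minAreaRect(q[b][:,:2].astype(np.float32))
  print(s['ee_pos'],m.sum(),k,r)
E
python3 lid.py t
```

```text
[0.46246306 0.25918706 0.26072961] 1156 [ 0.00794032 -0.05080067  0.12608506] ((0.003953021019697189, -0.00040080025792121887), (0.0878089889883995, 0.05297515541315079), 56.80820846557617)
[0.46242752 0.25914776 0.26060328] 1160 [ 0.00821017 -0.050479    0.1261817 ] ((0.003999333828687668, -0.00013499706983566284), (0.08742107450962067, 0.05320564657449722), 56.825592041015625)
```

Request:
jog_arm:
  plan:
    - [0, 0, 0, 0, 0, 0, 0]
    - [0, 0, 0, 0, 0, 0, 0]
    - [0, 0, 0, 0, 0, 0, 0]
    - [0, 0, 0, 0, 0, 0, 0]
    - [0, 0, 0, 0, 0, 0, 0]
    - [0, 0, 0, 0, 0, 0, 0]
    - [0, 0, 0, 0, 0, 0, 0]
    - [0, 0, 0, 0, 0, 0, 0]
    - [0, 0, 0, 0, 0, 0, 0]
    - [0, 0, 0, 0, 0, 0, 0]

```text
time: 19.35
ee_pos: [0.4629, 0.2595, 0.262]
eef_rot: [0.899, 0.437, 0.0, 0.0]
ft_force: [0.4, 0.2, -0.7]
width: 0.0433
grip_force: 0.0
```

```bash
python3 lid.py u
```

```text
[0.46294188 0.25951537 0.26196373] 1170 [ 0.00858963 -0.04920402  0.12609278] ((0.003846129635348916, -0.0007954798638820648), (0.0869695246219635, 0.05332542210817337), 56.3476676940918)
[0.46296192 0.25950503 0.26195444] 1159 [ 0.01147171 -0.05137631  0.12614081] ((0.004266697913408279, -9.766221046447754e-05), (0.08836083114147186, 0.05271981656551361), 56.138614654541016)
```

The case is hanging still, close to level, and untouched, so I'm handing it in.

```bash
python3 -c "
from bench import order; print(order.close_job())"
```

```text
the job is handed in; nothing more can be done
None
```

I handed the job in with the case hanging still on the hook alone, its underside about 31 mm above the counter, tilted about 0.05 rad, with the handle's middle within about 6 mm of the hook seat; the hand-in call returned no verdict.

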